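# Gauge the celluloid church key in the bench micrometer

### The arm

A 6-joint arm with a two-finger parallel gripper is mounted at the origin on the work surface. World frame = base frame: x ahead of the robot, y to its left, z up, the work surface at z = 0. Lengths are in mm, angles in degrees, forces in N, time in s.
With the tool pointing down it reaches from about 300 to 850 mm from the base axis. Payload 4.2 kg.
Tool frame: the origin (TCP) lies midway between the tips of the shut fingers; the grasp point (between the pads) lies 19 mm behind it; z points along the fingers, y is the direction in which the jaws open and shut (so a half turn about z gives the same grasp; the last joint's range is limited). The gripper opens to 91 mm and grips with 3 to 60 N. Pads are 32 mm wide; open, the fingers measure 118 mm over their backs; the gripper's body (76 mm by 178 mm) begins 60 mm behind the grasp point.
Start: joints at [-73.854, 18.312, 89.639, -0, 72.044, -1.146], TCP at [170.916, -549.027, 213.976] pointing down, gripper open.
Joint ranges: [-177.97, 177.97], [-48.28, 115.42], [12.27, 149.76], [-77.06, 257.06], [2.81, 150.46], [-146.56, 146.56]. Speed limits (degrees/s): [147.25, 147.25, 180, 180, 180, 180].

### API

Orientations are given as [roll, pitch, yaw] about the fixed x, y, z axes, in that order (R = Rz(yaw) Ry(pitch) Rx(roll)).
In Python, from workcell import env gives the robot as it stands.
- The arm moves only by the shell command python3 -m jog 'ROWS' [FORCE]. ROWS is JSON, a list of rows, each an object of numbers: "dx", "dy", "dz": the shift along the world's x, y, z in m; "wx", "wy", "wz": the turn, a rotation vector about the world's x, y, z in rad; "grip": the gripper's target within -1 to 1 (shut at 1, half-way at 0, fully open at -1). In form: [{"dx": .., "dy": .., "dz": .., "wx": .., "wy": .., "wz": .., "grip": ..}, ...]. A call has 1 to 10 rows; each row shifts and turns the commanded pose from where the row before left it; what a row does not reach is not made up. A row lasts 1/10 s, in which the tool goes at most 50 mm and 8.59 degrees, less where a joint would pass 70% of its speed; a pose out of reach is approached as far as the arm can. A call with a gripper value outside its range is refused whole. The fingers move at their own pace and stop on an object; FORCE is the grip in N (left out, the last holds). Time passes only in rows, so rows that do not move let the fingers close. It gives the time, the measured TCP pose, the force and the opening at its end, in the units of the state.
- env.state(): the state, without advancing time (a new reading comes with each control period).
- env.grab_frame(name): name is "scene" or "side" or "wrist"; returns the picture (480x640x3 uint8, red, green, blue); there is no depth.
- env.get_calibration(name): a dict with "fx", "fy", "cx", "cy" (pixels), "R" (3x3) and "t" (3): a world point X has camera coordinates R X + t. Camera axes: x right, y down, z forward; pixel columns grow to the right and rows downward; lengths in mm; the calibration is good to about 2 mm. A picture is of the moment at which its call begins: read the wrist's pose just before it. get_calibration takes no time and is no camera call; for the wrist camera it gives the pose at the moment of the call.
- env.job_done(): hands the job in, once; it reports no verdict.
The state is a dict: "time_s": time; "qpos": joint angles; "qvel": joint speeds; "effort": joint torques, N m; "ee_pos": TCP position; "ee_rot": TCP orientation; "force": force on the tool from outside, world axes, zero at the start; "torque": the same for the moment, N m; "gripper_width": finger opening in mm.
Only numpy, scipy, OpenCV 4.12 (cv2) and the standard library are available. Lean on these libraries where they do the work, as an engineer would, in place of code of your own. Each camera call takes 0.05 s, during which the arm holds its last target. There are 200 camera calls.

### The job

Measure the handle of the cream celluloid church key in the bench micrometer: lay the tail of the handle flat on the anvil, squarely under the spindle, and let go of it. Then close the spindle onto it by the small ratchet knob at the very top, clockwise, until the ratchet slips, and stop right there, within an eighth of a turn of the first slip: turning on, bearing down on the knob or turning by the thimble cracks the brittle handle, which stands 25 N at most; leave it clamped for reading and the other openers where they are.

Things in the scene. Friction and masses are not known exactly. Their poses are not given: they have to be found in the camera images.
- church_key: flat church key, 170 mm long, 60 g, lying on the drawer floor. Origin: underside, mid length; x runs along it to the tail, z up. Cream handle 18 mm wide, 8 mm thick, flat faces, from x = -31 mm to the rounded tail end at +85 mm; steel head (hook and point, up to 24 mm wide, 4 mm thick) back to -85 mm. Balances at x = +10 mm. To be measured with the spindle's axis at x = +44 to +76 mm, mid width
- stand: bench micrometer, fixed cast C frame. Origin at floor level under the spindle's axis; +x points from that axis to the column, the throat is open to -x; z up. Base 22 mm high, x -100 to +80 mm, 84 mm wide; column x +44 to +80 mm, 40 mm wide, 122 mm high; arm with a 36 mm boss round the axis 78 to 104 mm high. Upright on the arm: fixed sleeve (15 mm diameter), thimble, ratchet knob
- anvil: the anvil, a flat steel plate 60 mm wide, fixed on the stand; its origin and axes are the stand's. Its level top lies 34 mm above the drawer floor, from x = -98 mm (open side) to +24 mm, and carries the whole key
- anvil_spot (a point): the point of the anvil's top right under the spindle's axis; axes as the stand's. Upright over it: the spindle, an 8 mm rod that does not rotate; its flat lower face starts 9.5 to 16 mm above the anvil (1.5 to 8 mm more than the handle is thick). It goes down 10 mm per turn of the thimble (1.59 mm per rad), clockwise from above; the screw stays where it is left
- thimble_zone (a point): fixed point on the spindle's axis, 160 mm above the floor. About here ends, at the top, the thimble: a steel barrel, 20 mm diameter, 44 mm long, top at 162.5 to 169 mm at the start. It turns and goes down with the spindle and drives it with no slip (0.042 N m while free): turn the knob above, not the thimble. Dark lines on knob and thimble are in line until the knob slips
- knob_zone (a point): fixed point on the spindle's axis, 180 mm above the floor, in the ratchet knob: knurled steel, 16 mm diameter, 24 mm high, top at 186.5 to 193 mm at the start. It turns the thimble and goes down with it until the spindle presses with 10 to 12 N (0.058 N m), 0.2 to 0.6 rad past first touch; then it slips and goes down no more, the force growing 6 N per rad of slip. A push down on it adds, a pull up takes off
- wing_corkscrew: the nickel winged rack-and-pinion corkscrew lying on its back, 210 x 85 x 34 mm; origin at floor level under its body; a bystander
- bull_opener: the bronze can opener cast as a bull's head, 165 x 55 x 20 mm, lying on the floor; origin at floor level near its middle; a bystander
- capsule_cutter: the pewter capsule cutter, a U-shaped piece 64 x 46 x 18 mm; origin at floor level near its middle; a bystander
- tee_corkscrew: the T-shaped corkscrew with a turned wood handle, 125 x 94 x 24 mm; origin at floor level under its handle; a bystander
- cap_lifter: the short all-steel cap lifter, a flat bar 110 x 26 x 6 mm without celluloid; origin at floor level under its middle; a bystander
- stopper: the cork bottle stopper standing on its pewter cap, 38 mm across, 40 mm high; origin at floor level under its centre; a bystander
- oil_tin: the small round pewter oil can with a short spout, 57 mm across, 107 mm high; origin at floor level under its centre; a bystander
Things that resemble listed ones, but are neither listed nor needed, are in the scene too. Leave any blue or green look-alike of the church_key alone.

How it is judged (in metres and radians):
On the way, in this order (a step that is already met when the one before it is completed fails the run):
1. the church key lies flat on the anvil with the tail of its handle under the spindle, let go (x of anvil_spot in the frame of church_key between 0.044 and 0.076 m and y of anvil_spot in the frame of church_key between -0.0055 and 0.0055 m and z of church_key in the frame of anvil_spot between -0.0025 and 0.0025 m and angle between church_key's own z axis and vertical below 0.05 rad and contact force between the fingers and church_key below 0.3 N and linear speed of church_key below 0.02 m/s), for 0.3 s.
2. the spindle clamps the handle on the anvil with the force at which the ratchet slips (contact force between anvil and church_key above 7 N), for 0.1 s.
At the end, for the whole second after the job is handed in: the key lies flat on the anvil (within 2.5 mm of height, 0.05 rad), let go and at rest, with the spindle's axis 9 to 41 mm in from the tail end and within 5.5 mm of the middle of the width; it is clamped on the anvil with 7 to 25 N (all of step 1 and contact force between anvil and church_key above 7 N); the robot touches nothing.
It fails at once if the handle, once let go, is pressed against the anvil with more than 25 N (contact force between anvil and church_key above 25 N and contact force between the fingers and church_key below 0.3 N).
It fails at once if a bystander is moved by more than 20 mm (distance of any of wing_corkscrew, bull_opener, capsule_cutter, tee_corkscrew, cap_lifter, stopper, oil_tin from where it was at the start of the episode above 0.02 m).
It also fails if it takes over 72 s, if anything falls off the work surface, if the arm or the gripper's body presses on something with over 40 N, if the wrist force passes 120 N, or if a joint passes its speed limit or range.

## Working session

There is one attempt and no reset: what is moved stays moved. The work goes in short steps, Python scripts to look and compute and a shell command to move; the robot and the scene stay as the last step left them, time stands still between calls to the robot, and variables do not carry over. Pictures are saved under pics/ and viewed, about 8 in all and at most 12, crops included, and the job is handed in when it is done.

```bash
mkdir -p pics; python3 - <<'E'
from workcell import env
import cv2
s=env.state();print(s)
a=env.grab_frame("scene");b=env.grab_frame("side")
cv2.imwrite("pics/a.png",a[...,::-1]);cv2.imwrite("pics/b.png",b[...,::-1])
for n in("scene","side","wrist"):print(n,env.get_calibration(n))
E
```

```text
{'time_s': 0.0, 'qpos': array([-7.38540896e+01,  1.83507364e+01,  8.97072546e+01,  1.56780718e-03,
        7.20430769e+01, -1.14589448e+00]), 'qvel': array([ 0.05219152,  0.03247824, -0.07419501,  0.00026486,  0.0051519 ,
       -0.01613822]), 'effort': array([ 2.91189848e-03, -4.12460375e+01, -2.31972241e+01,  7.30384723e-02,
        4.57093993e-02, -1.54062764e-04]), 'ee_pos': array([ 170.77941565, -548.51890482,  213.12359853]), 'ee_rot': array([-1.79898982e+02, -3.51146971e-03,  1.72913171e+01]), 'force': array([0.32408576, 0.06235991, 0.14689043]), 'torque': array([-0.06435703,  0.00057638, -0.01769768]), 'gripper_width': 91.16316483865857}
scene {'fx': 472.99633938827833, 'fy': 472.99633938827833, 'cx': 324.17933240682663, 'cy': 240.15685879161336, 'R': array([[ 0.85092277,  0.52521919,  0.00867479],
       [ 0.36110095, -0.57287704, -0.73581111],
       [-0.38149252,  0.6292509 , -0.67713127]]), 't': array([-416.82903107,  -95.75144528, 1283.79836317])}
side {'fx': 602.3772827885279, 'fy': 602.3772827885279, 'cx': 322.54757751107917, 'cy': 248.21005042734086, 'R': array([[-0.94720648, -0.32062008,  0.00162416],
       [-0.23186298,  0.68147546, -0.6941403 ],
       [ 0.22144849, -0.65787078, -0.7198379 ]]), 't': array([ 489.86199516,  231.45788239, 1504.12043667])}
wrist {'fx': 330.3798144327411, 'fy': 330.3798144327411, 'cx': 320.31501717920054, 'cy': 239.04122390781524, 'R': array([[ 0.29771923, -0.95465278, -0.00115539],
       [-0.91669318, -0.28621858,  0.27884141],
       [-0.26652742, -0.08195731, -0.96033647]]), 't': array([-573.69645399,  -30.90340753,  392.24065365])}
```

View pics/a.png

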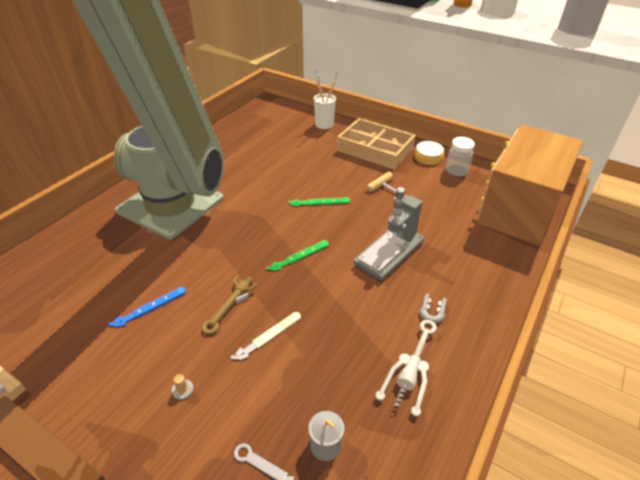

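View pics/b.png

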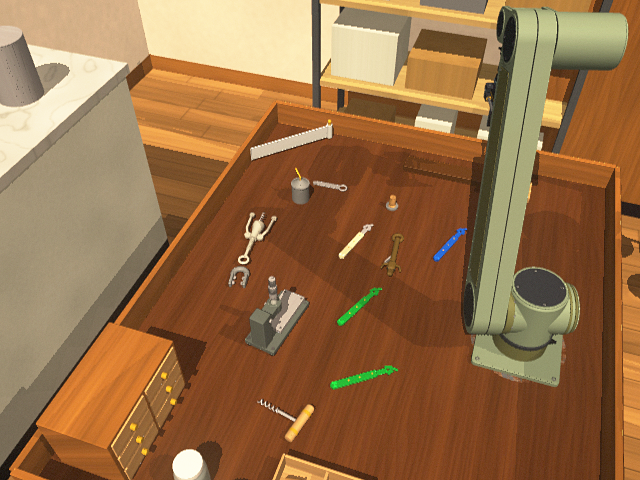

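The scene picture shows the cream key, with its tail at about (299,317) and head at (235,356). The stand is near (390,245), its column on the right or rear side. In the side view the key runs from (342,256) to (371,226) and the stand's knob is near (272,282).

```bash
cat > h.py <<'E'
import numpy as np, cv2
from workcell import env
def ray(c,p):
    d=c["R"].T@np.array([(p[0]-c["cx"])/c["fx"],(p[1]-c["cy"])/c["fy"],1]); return -c["R"].T@c["t"], d
def plane(c,p,z):
    o,d=ray(c,p); return o+d*(z-o[2])/d[2]
def tri(c1,p1,c2,p2):
    o1,d1=ray(c1,p1);o2,d2=ray(c2,p2)
    s=np.linalg.lstsq(np.c_[d1,-d2],o2-o1,rcond=None)[0]
    a=o1+s[0]*d1;b=o2+s[1]*d2; return (a+b)/2,np.linalg.norm(a-b)
def proj(c,X):
    q=c["R"]@np.asarray(X,float)+c["t"]; return np.array([c["fx"]*q[0]/q[2]+c["cx"],c["fy"]*q[1]/q[2]+c["cy"]])
E
python3 - <<'E'
from h import *
a=cv2.imread("pics/a.png");b=cv2.imread("pics/b.png")
A=cv2.resize(a[175:285,345:435],None,fx=4.4,fy=4.4,interpolation=cv2.INTER_CUBIC)
B=cv2.resize(b[265:360,235:315],None,fx=4.4,fy=4.4,interpolation=cv2.INTER_CUBIC)
H=max(A.shape[0],B.shape[0]);f=lambda I:cv2.copyMakeBorder(I,0,H-I.shape[0],0,0,cv2.BORDER_CONSTANT)
cv2.imwrite("pics/c.png",np.hstack([f(A),f(B)]));print(A.shape,B.shape)
c1=env.get_calibration("scene");c2=env.get_calibration("side")
for n,p,q in(("tail",(299,317),(342,256)),("head",(235,356),(371,226)),("knob",(400,190),(272,282))):
    print(n,*tri(c1,p,c2,q),plane(c1,p,6),plane(c2,q,6))
E
```

```text
(484, 396, 3) (418, 352, 3)
tail [ 506.63779055 -133.4426574     0.8794136 ] 4.57695220896778 [ 511.20948583 -135.96530775    6.        ] [ 503.35345602 -130.07141421    6.        ]
head [ 458.07801463 -279.63980759    1.6327971 ] 3.69586522488806 [ 458.54123225 -282.21651993    6.        ] [ 458.59785366 -273.8876871     6.        ]
knob [585.89175378 160.21496855 182.1284107 ] 2.165803610495618 [501.41516368 387.85890719   6.        ] [653.73589232  23.017363     6.        ]
```

View pics/c.png

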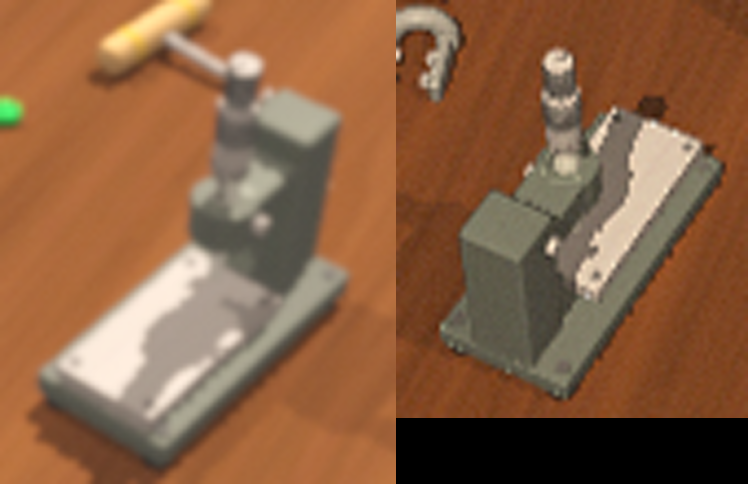

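The left crop shows the base top corners at (42,372), (160,455) and (348,270), with the knob top at (243,60). The right crop shows corners at (722,160), (567,385) and (445,320), the column top corners, and the knob top at (559,54). Next I fit the stand pose, and segment the cream key for its axis.

```bash
python3 - <<'E'
from h import *
from scipy.optimize import least_squares
c1=env.get_calibration("scene");c2=env.get_calibration("side")
P=lambda x,y:np.array([345+x/4.4,175+y/4.4]); Q=lambda x,y:np.array([235+(x-396)/4.4,265+y/4.4])
kn=tri(c1,P(243,60),c2,Q(559,54));print("knob top",kn)
for n,c,p in (("A open l",c1,P(42,372)),("A open r",c1,P(160,455)),("A col r",c1,P(348,270)),("B open",c2,Q(722,160)),("B col r",c2,Q(567,385)),("B col l",c2,Q(445,320))):print(n,plane(c,p,22))
def obs(flip):
    s=1
    return [(c1,P(42,372),(-100,42*s,22)),(c1,P(160,455),(-100,-42*s,22)),(c1,P(348,270),(80,-42*s,22)),
 (c1,P(340,118),(80,-20*s,122)),(c1,P(305,140),(44,-20,122)),
 (c2,Q(722,160),(-100,-42,22)) if not flip else (c2,Q(722,160),(-100,42,22)),
 (c2,Q(567,385),(80,42,22)),(c2,Q(445,320),(80,-42,22)),(c2,Q(460,235),(80,-20,122)),(c2,Q(513,260),(80,20,122)),(c2,Q(553,208),(44,20,122))]
for flip in(0,1):
  o=obs(flip)
  def T(v,X):
    c,s=np.cos(v[2]),np.sin(v[2]);return np.array([v[0]+c*X[0]-s*X[1],v[1]+s*X[0]+c*X[1],X[2]])
  f=lambda v:np.concatenate([proj(c,T(v,X))-p for c,p,X in o])
  r=min((least_squares(f,[586,160,y],loss="soft_l1",x_scale=[10,10,.1]) for y in np.arange(-3,3.2,.5)),key=lambda r:r.cost)
  print(flip,r.x[:2],np.degrees(r.x[2]),r.cost);print(r.fun.reshape(-1,2).round(1).tolist())
# key
for n,c,f,box in(("A",c1,"pics/a.png",(225,305,305,365)),("B",c2,"pics/b.png",(335,218,380,262))):
    I=cv2.imread(f);x0,y0,x1,y1=box;h=cv2.cvtColor(I,cv2.COLOR_BGR2HSV)[y0:y1,x0:x1]
    m=(h[...,2]>150)&(h[...,1]<110);ys,xs=np.nonzero(m);W=np.array([plane(c,(x+x0,y+y0),6)[:2] for x,y in zip(xs,ys)])
    mu=W.mean(0);u=np.linalg.svd(W-mu,full_matrices=False)[2][0];u*=np.sign(u[1]);t=(W-mu)@u
    print(n,len(W),mu,np.degrees(np.arctan2(u[1],u[0])),t.min(),t.max(),mu+u*t.max(),mu+u*t.min())
E
```

```text
knob top (array([588.12882503, 153.64057567, 190.81965522]), np.float64(1.7217870645973454))
A open l [534.40938147  62.43811225  22.        ]
A open r [614.39547271  42.09289218  22.        ]
A col r [640.42382472 224.60052796  22.        ]
B open [531.71323497  66.00649895  22.        ]
B col r [559.20746162 242.12535592  22.        ]
B col l [639.99878552 223.85359789  22.        ]
0 [586.4066624  154.58335855] -279.8614934603643 45.71138137212219
[[-2.3, -1.3], [-0.1, -2.5], [0.7, -0.2], [1.0, -1.5], [0.4, 0.6], [-26.0, -12.3], [0.4, -0.5], [-0.9, 0.6], [-0.4, -1.6], [2.1, -0.6], [1.3, 0.3]]
1 [587.65941767 154.44390265] 80.93796983392207 9.665336177360969
[[-1.5, -0.6], [1.0, -2.1], [0.8, -0.3], [1.1, -1.5], [0.7, 0.7], [0.9, -0.9], [0.5, -0.6], [-1.1, 0.8], [-0.5, -1.5], [2.1, -0.7], [1.1, 0.2]]
A 760 [ 482.60904437 -210.24061158] 73.80590818456629 -85.68487655133724 86.30148531477761 [ 506.67784526 -127.36335782] [ 458.71221078 -292.5257221 ]
B 245 [ 486.29658805 -201.82679865] 74.18612590083758 -85.88258564307125 83.3246433938689 [ 509.0036565  -121.65582361] [ 462.89244647 -284.45890303]
```

```bash
python3 -m jog '[{"dx":0.0316,"dy":0.0352,"wz":0.099},{"dx":0.0316,"dy":0.0352,"wz":0.099},{"dx":0.0316,"dy":0.0352,"wz":0.099},{"dx":0.0316,"dy":0.0352,"wz":0.099},{"dx":0.0316,"dy":0.0352,"wz":0.099},{"dx":0.0316,"dy":0.0352,"wz":0.099},{"dx":0.0316,"dy":0.0352,"wz":0.099},{"dx":0.0316,"dy":0.0352,"wz":0.099},{"dx":0.0316,"dy":0.0352,"wz":0.099},{"dx":0.0316,"dy":0.0352,"wz":0.099}]'; python3 -m jog '[{"grip":-0.2},{"grip":-0.2},{"grip":-0.2}]'
python3 - <<'E'
from h import *
s=env.state();print(s["ee_pos"],s["ee_rot"],s["force"],s["gripper_width"])
c=env.get_calibration("wrist");I=env.grab_frame("wrist")[...,::-1];cv2.imwrite("pics/w1.png",I)
h=cv2.cvtColor(I,cv2.COLOR_BGR2HSV);m=((h[...,2]>150)&(h[...,1]<110)).astype(np.uint8)
n,l,st,ce=cv2.connectedComponentsWithStats(m)
for i in range(1,n):
    if st[i,4]<400: continue
    ys,xs=np.nonzero(l==i);W=np.array([plane(c,(x,y),6)[:2] for x,y in zip(xs,ys)])
    mu=W.mean(0);u=np.linalg.svd(W-mu,full_matrices=False)[2][0];u*=np.sign(u[1]);t=(W-mu)@u;w=(W-mu)@[-u[1],u[0]]
    print(st[i],mu,np.degrees(np.arctan2(u[1],u[0])),t.min(),t.max(),w.min(),w.max(),"tail-85",mu+u*(t.max()-85))
E
```

```text
[ 170.78304794 -548.58505164  213.18955872] [-1.79907815e+02 -2.98396469e-03  1.72917928e+01] [-0.08601921 -0.61686441  0.17456999] 91.68228658344624
[603  10  37  77 885] [ 422.25038144 -794.64170237] 3.7388193965162952 -28.937866292645854 40.2549988998641 -8.751301379487138 8.53404304404805 tail-85 [ 377.60061261 -797.55945264]
[561 103  43  67 922] [ 339.42527757 -795.41886508] 0.10986142985319057 -35.417240965437436 34.04239459286519 -8.002048967902496 7.381599657367356 tail-85 [ 288.46776584 -795.51657336]
[ 540  107  100  208 8818] [ 251.04733491 -882.62128459] 22.41779239151468 -111.77027829159408 139.5839695397923 -53.2811454075881 75.63667459362838 tail-85 [ 301.50626576 -861.80528047]
[ 281  225   81   96 3702] [  91.14970412 -572.43043873] 167.99966737317422 -73.40751165596816 72.17887211584741 -36.321370158634025 56.235557341846636 tail-85 [ 103.69064413 -575.09617391]
[ 149  330  359   18 1286] [  12.50034732 -587.15772397] 107.25192793500557 -254.7089389674192 214.62269046620844 -10.246149565770962 15.095521227914748 tail-85 [ -25.9423349 -463.3667628]invalid input
invalid input
```

View pics/w1.png

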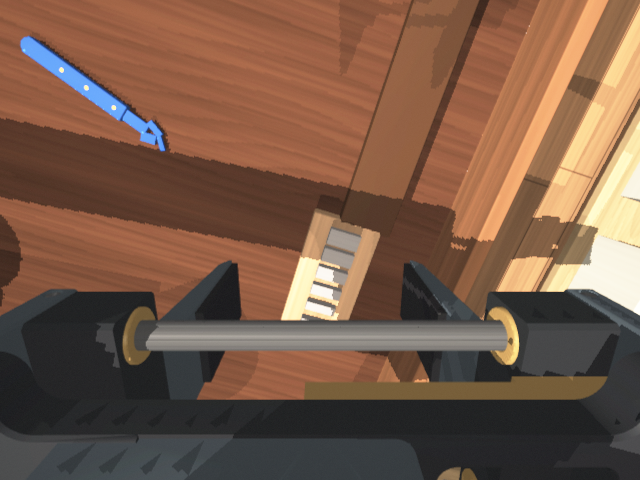

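The arm did not move: the rows probably need every key. This view (picture 4) shows only the fingers, at columns 235 and 405, and the blue look-alike at upper left.

```bash
python3 -m jog '[{"dx":0.0316,"dy":0.0352,"dz":0,"wx":0,"wy":0,"wz":0.099,"grip":-0.2},{"dx":0.0316,"dy":0.0352,"dz":0,"wx":0,"wy":0,"wz":0.099,"grip":-0.2},{"dx":0.0316,"dy":0.0352,"dz":0,"wx":0,"wy":0,"wz":0.099,"grip":-0.2},{"dx":0.0316,"dy":0.0352,"dz":0,"wx":0,"wy":0,"wz":0.099,"grip":-0.2},{"dx":0.0316,"dy":0.0352,"dz":0,"wx":0,"wy":0,"wz":0.099,"grip":-0.2},{"dx":0.0316,"dy":0.0352,"dz":0,"wx":0,"wy":0,"wz":0.099,"grip":-0.2},{"dx":0.0316,"dy":0.0352,"dz":0,"wx":0,"wy":0,"wz":0.099,"grip":-0.2},{"dx":0.0316,"dy":0.0352,"dz":0,"wx":0,"wy":0,"wz":0.099,"grip":-0.2},{"dx":0.0316,"dy":0.0352,"dz":0,"wx":0,"wy":0,"wz":0.099,"grip":-0.2},{"dx":0.0316,"dy":0.0352,"dz":0,"wx":0,"wy":0,"wz":0.099,"grip":-0.2}]' && python3 -m jog '[{"dx":0,"dy":0,"dz":0,"wx":0,"wy":0,"wz":0,"grip":-0.2},{"dx":0,"dy":0,"dz":0,"wx":0,"wy":0,"wz":0,"grip":-0.2}]'
cat > key.py <<'E'
from h import *
import sys
s=env.state();print(s["time_s"],s["ee_pos"],s["ee_rot"],s["force"],s["gripper_width"])
c=env.get_calibration("wrist");I=env.grab_frame("wrist")[...,::-1];cv2.imwrite(sys.argv[1],I)
z=float(sys.argv[2])
h=cv2.cvtColor(I,cv2.COLOR_BGR2HSV);m=((h[...,2]>150)&(h[...,1]<110)).astype(np.uint8)
n,l,st,ce=cv2.connectedComponentsWithStats(m)
for i in range(1,n):
    if st[i,4]<400: continue
    ys,xs=np.nonzero(l==i);W=np.array([plane(c,(x,y),z)[:2] for x,y in zip(xs,ys)])
    mu=W.mean(0);u=np.linalg.svd(W-mu,full_matrices=False)[2][0];u*=np.sign(u[1]);t=(W-mu)@u;w=(W-mu)@[-u[1],u[0]]
    print(st[i],mu,np.degrees(np.arctan2(u[1],u[0])),t.min(),t.max(),w.min(),w.max(),"tail-85",mu+u*(t.max()-85))
E
python3 key.py pics/w2.png 6
```

```text
time_s: 1.15
ee_pos: [487.8, -195.3, 213.9]
ee_rot: [-180.0, 0.0, 74.3]
force: [-0.0, -0.8, -0.4]
gripper_width: 54.6
time_s: 1.35
ee_pos: [487.0, -196.3, 213.5]
ee_rot: [-179.9, 0.0, 74.1]
force: [-0.6, 0.1, 0.2]
gripper_width: 54.4
1.35 [ 487.04228888 -196.26091351  213.50496757] [-1.79934516e+02  2.52488996e-02  7.41286467e+01] [-0.55202093  0.12188785  0.2425839 ] 54.422191174227244
[ 536    0   82  174 4542] [ 777.52430183 -139.43320527] 94.85350070786767 -77.84066037099348 89.26246603571887 -40.69027576993995 45.350302919778684 tail-85 [ 777.16366185 -135.1860232 ]
[ 310  151   22  141 2117] [ 486.37055093 -201.26022221] 73.78869008065647 -93.00854614097815 76.4859354776463 -13.253052850223776 12.566914772516334 tail-85 [ 483.9935888  -209.43575557]
[ 521  268   55   50 1736] [ 731.03135973 -366.55075383] 45.54492582375974 -34.68951242937437 32.91773951308204 -32.65157098928014 28.595970824618735 tail-85 [ 694.55555971 -403.72706174]
```

View pics/w2.png

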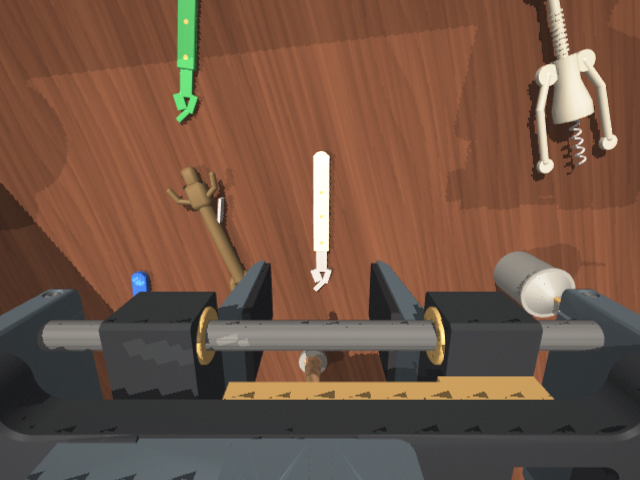

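The close view shows the key straight ahead between the fingers, tail tip at (321,151), head at (320,285). Length measures 169.5 mm, with the origin near (484,-209). I'll tilt the tool 16° so its body stays clear of the spindle later, then descend.

```bash
python3 -m jog '[{"dx":0.001,"dy":0,"dz":-0.03,"wx":0.1345,"wy":-0.039,"wz":-0.005,"grip":-0.2},{"dx":0,"dy":0,"dz":-0.03,"wx":0.1345,"wy":-0.039,"wz":0,"grip":-0.2},{"dx":0,"dy":0,"dz":-0.04,"wx":0,"wy":0,"wz":0,"grip":-0.2},{"dx":0,"dy":0,"dz":-0.04,"wx":0,"wy":0,"wz":0,"grip":-0.2},{"dx":0,"dy":0,"dz":-0.03,"wx":0,"wy":0,"wz":0,"grip":-0.2},{"dx":0,"dy":0,"dz":-0.02,"wx":0,"wy":0,"wz":0,"grip":-0.2},{"dx":0,"dy":0,"dz":0,"wx":0,"wy":0,"wz":0,"grip":-0.2},{"dx":0,"dy":0,"dz":0,"wx":0,"wy":0,"wz":0,"grip":-0.2}]'; python3 key.py pics/w3.png 8
```

```text
time_s: 2.2
ee_pos: [487.5, -198.1, 24.4]
ee_rot: [-180.0, -16.0, 73.6]
force: [0.2, 0.6, -0.6]
gripper_width: 54.9
2.2 [ 487.50252188 -198.12079494   24.39211561] [-179.99445005  -16.04665687   73.60093611] [ 0.18987169  0.60245472 -0.61187798] 54.936115083397425
[ 304  168   31  153 4450] [ 494.27052879 -173.57764428] 74.20790331761786 -46.05935008823877 47.4777073980133 -9.15133479150497 9.22281323100005 tail-85 [ 484.05893002 -209.6836783 ]
[ 218  328  219   11 1931] [ 484.6217359  -227.03643742] 163.6686648123038 -66.23772504888863 67.90170432003913 -3.1538717177539892 3.1141780412041173 tail-85 [ 501.03014358 -231.84433431]
[306 350  29  33 740] [ 474.12153261 -244.55255336] 74.01819559497427 -10.437940235982328 9.384485465222314 -8.6545074369872 8.596934799714486 tail-85 [ 453.30215639 -317.24546644]
```

View pics/w3.png

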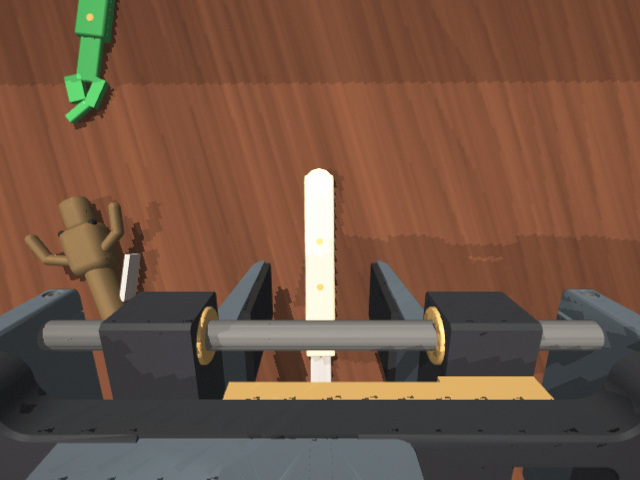

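The key sits centred between the fingers: tail at (319,168), handle columns 304–334. Its origin is confirmed at (484.1,-209.7), yaw 74.2°. Descend and grip.

```bash
python3 -m jog '[{"dx":0.0005,"dy":0.002,"dz":-0.012,"wx":0,"wy":0,"wz":0.008,"grip":-0.2},{"dx":0,"dy":0,"dz":-0.006,"wx":0,"wy":0,"wz":0,"grip":-0.2},{"dx":0,"dy":0,"dz":0,"wx":0,"wy":0,"wz":0,"grip":0.3},{"dx":0,"dy":0,"dz":0,"wx":0,"wy":0,"wz":0,"grip":1},{"dx":0,"dy":0,"dz":0,"wx":0,"wy":0,"wz":0,"grip":1},{"dx":0,"dy":0,"dz":0,"wx":0,"wy":0,"wz":0,"grip":1},{"dx":0,"dy":0,"dz":0,"wx":0,"wy":0,"wz":0,"grip":1}]' 20; python3 -m jog '[{"dx":0,"dy":0,"dz":0.02,"wx":0,"wy":0,"wz":0,"grip":1},{"dx":0,"dy":0,"dz":0.03,"wx":0,"wy":0,"wz":0,"grip":1},{"dx":0,"dy":0,"dz":0.03,"wx":0,"wy":0,"wz":0,"grip":1},{"dx":0,"dy":0,"dz":0,"wx":0,"wy":0,"wz":0,"grip":1},{"dx":0,"dy":0,"dz":0,"wx":0,"wy":0,"wz":0,"grip":1}]'
python3 key.py pics/w4.png 85
```

```text
time_s: 2.95
ee_pos: [488.5, -195.1, 6.2]
ee_rot: [180.0, -16.0, 74.2]
force: [0.5, -0.2, 1.5]
gripper_width: 17.5
time_s: 3.45
ee_pos: [488.4, -195.1, 86.3]
ee_rot: [179.9, -16.0, 74.2]
force: [-0.4, 0.7, -0.8]
gripper_width: 17.4
3.45 [ 488.44188391 -195.11557499   86.30421525] [179.93961781 -16.01463272  74.21614716] [-0.41467729  0.65068779 -0.82811865] 17.39560639221432
[ 603    0   37  120 1149] [ 693.59315355 -108.77527662] 91.78281227705064 -41.6598286749624 28.986206648980993 -5.791487299264607 4.875266152342927 tail-85 [ 695.33579438 -164.76195582]
[ 601   75   39  142 1775] [ 677.33072201 -158.67011522] 82.05963677590083 -44.87033913557847 36.18007117531986 -8.543102294048822 7.538270849669138 tail-85 [ 670.58662489 -207.02197769]
[ 304  167   33  154 4762] [ 496.20628643 -169.33272195] 74.90366841782573 -43.79636829668449 43.37119786780855 -9.326048089087553 9.455420385275993 tail-85 [ 485.3643691  -209.52488531]
[294 328  70  10 447] [ 486.85011405 -220.01026278] 164.32820488138012 -19.512245905868824 19.80116364603814 -2.9981180397636895 2.1355808000178467 tail-85 [ 549.62517308 -237.62219696]
[306 350  31  27 636] [ 478.5127291  -234.86558749] 165.75463268593683 -8.279649480301533 9.097407325984843 -7.00946468369331 7.901784701652557 tail-85 [ 552.08137849 -253.54331225]
```

```bash
python3 -m jog '[{"dx":0.0128,"dy":0.0335,"dz":0,"wx":0,"wy":0,"wz":0.0203,"grip":1},{"dx":0.0128,"dy":0.0335,"dz":0,"wx":0,"wy":0,"wz":0.0203,"grip":1},{"dx":0.0128,"dy":0.0335,"dz":0,"wx":0,"wy":0,"wz":0.0203,"grip":1},{"dx":0.0128,"dy":0.0335,"dz":0,"wx":0,"wy":0,"wz":0.0203,"grip":1},{"dx":0.0128,"dy":0.0335,"dz":0,"wx":0,"wy":0,"wz":0.0203,"grip":1},{"dx":0.0128,"dy":0.0335,"dz":0,"wx":0,"wy":0,"wz":0.0203,"grip":1},{"dx":0,"dy":0,"dz":0,"wx":0,"wy":0,"wz":0,"grip":1},{"dx":0,"dy":0,"dz":0,"wx":0,"wy":0,"wz":0,"grip":1}]'
python3 key.py pics/w5.png 85; python3 - <<'E'
from h import *
c=env.get_calibration("wrist");np.savez("w5.npz",**{k:np.array(v) for k,v in c.items()})
a=np.radians(81.2);T=lambda x,y,z:(587.9+np.cos(a)*x-np.sin(a)*y,154.3+np.sin(a)*x+np.cos(a)*y,z)
for X in((-98,30,34),(-98,-30,34),(24,30,34),(24,-30,34),(-100,42,22),(-100,-42,22),(0,0,190),(0,0,160),(44,20,122),(44,-20,122)):print(X,proj(c,T(*X)).round(1))
E
```

```text
time_s: 4.3
ee_pos: [564.2, 6.7, 84.4]
ee_rot: [-179.8, -16.0, 81.2]
force: [-0.3, -1.3, -0.7]
gripper_width: 17.9
4.3 [564.2028513    6.65618988  84.42492728] [-179.81358617  -16.02178268   81.22140371] [-0.31000716 -1.27865371 -0.74177724] 17.893512457268415
[  270     0    67   321 11442] [564.98876091  77.45576024] 91.34657019248739 -88.30961060326027 95.04093738155981 -17.955365382747768 19.315976290159885 tail-85 [564.75279969  87.4939247 ]
[352 128  12  80 567] [597.1596426   73.08806024] 82.03659577351907 -23.353509255873213 21.0820250959253 -2.266868319342861 4.140769827922723 tail-85 [588.30440981   9.78646178]
[506 176  27  53 423] [683.69325601  40.57273948] 103.1442832862597 -17.197011111318517 14.558614155625069 -3.8597817864894837 3.440087814655716 tail-85 [699.71190998 -28.02311728]
[528 212  53  34 679] [701.84026066  18.93885361] 13.65482493331973 -15.687260910696226 15.259392722724591 -6.320405280016415 7.993194123347047 tail-85 [634.07083302   2.4750454 ]
[552 256  43  36 747] [706.86496806  -4.2711132 ] 168.3301530891984 -12.140351064229813 11.825264154386966 -9.160042720813784 11.096155553040886 tail-85 [778.52713792 -19.07230832]
[307 350  30  33 748] [559.70048289 -34.52920895] 121.44506208116225 -10.278861944979013 10.966765467311303 -10.659907159221646 9.136350746365288 tail-85 [598.32219789 -97.68997958]
(-98, 30, 34) [279.  206.7]
(-98, -30, 34) [362.5 206.7]
(24, 30, 34) [278.9  36.4]
(24, -30, 34) [362.7  36.4]
(-100, 42, 22) [265.1 210.8]
(-100, -42, 22) [376.4 210.9]
(0, 0, 190) [ 320.7 -253.8]
(0, 0, 160) [ 320.7 -120.8]
(44, 20, 122) [ 276.3 -127.3]
(44, -20, 122) [ 365.2 -127.4]
```

View pics/w5.png

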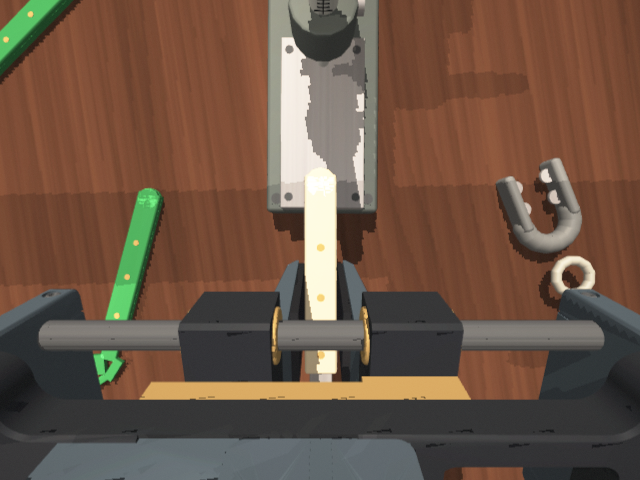

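The view shows the held key with its tail at (320,168), heading onto the anvil. The plate's far corners are at (281,38) and (366,38), the base's near corners at (267,210) and (377,210), and the boss spans columns 289–358.

```bash
python3 - <<'E'
from h import *
from scipy.optimize import least_squares
c=dict(np.load("w5.npz"))
def T(v,X):
    k,s=np.cos(v[2]),np.sin(v[2]);return np.array([v[0]+k*X[0]-s*X[1],v[1]+s*X[0]+k*X[1],X[2]])
o=[((281,38),(24,30,34)),((366,38),(24,-30,34)),((267,210),(-100,42,22)),((377,210),(-100,-42,22))]
f=lambda v:np.concatenate([proj(c,T(v,X))-p for p,X in o])
r=least_squares(f,[588,154,1.417],x_scale=[1,1,.01]);print(r.x[:2],np.degrees(r.x[2]),r.fun.round(1))
v=r.x
for sgn in(1,-1):print("boss",proj(c,T(v,(0,18*sgn,78))),proj(c,T(v,(0,18*sgn,104))))
# key in hand: handle axis line at z top, tail
I=cv2.imread("pics/w5.png")
for row in (175,240,310,375):
    p=I[row].astype(int);m=(p[:,2]>200)&(p[:,0]>150);m[:290]=0;m[350:]=0;x=np.nonzero(m)[0];print(row,x.min(),x.max())
kt=plane(c,(320,168),86.4);print("tail",kt, (np.linalg.inv([[np.cos(v[2]),-np.sin(v[2])],[np.sin(v[2]),np.cos(v[2])]])@(kt[:2]-v[:2])))
E
```

```text
[589.50640206 153.73990598] 80.85473068742651 [ 0.5 -1.4 -0.8 -1.  -0.5  0.9  0.8  1.6]
boss [292.80191808  32.02768971] [ 2.88433123e+02 -1.89403985e-02]
boss [354.47540882  32.36214928] [3.59717272e+02 3.56782491e-01]
175 290 335
240 305 335
310 311 335
375 319 330
tail [575.07284804  74.03484756  86.4       ] [-80.98593329   1.58190615]
```

```bash
python3 -m jog '[{"dx":0,"dy":0,"dz":-0.022,"wx":0,"wy":0,"wz":-0.006,"grip":1},{"dx":0,"dy":0,"dz":-0.02,"wx":0,"wy":0,"wz":0,"grip":1},{"dx":0.003,"dy":0.0174,"dz":0,"wx":0,"wy":0,"wz":0,"grip":1},{"dx":0.003,"dy":0.0174,"dz":0,"wx":0,"wy":0,"wz":0,"grip":1},{"dx":0.003,"dy":0.0174,"dz":0,"wx":0,"wy":0,"wz":0,"grip":1},{"dx":0,"dy":0,"dz":0,"wx":0,"wy":0,"wz":0,"grip":1},{"dx":0,"dy":0,"dz":0,"wx":0,"wy":0,"wz":0,"grip":1}]'
python3 -m jog '[{"dx":0.003,"dy":0.0174,"dz":0,"wx":0,"wy":0,"wz":0,"grip":1},{"dx":0.003,"dy":0.0174,"dz":0,"wx":0,"wy":0,"wz":0,"grip":1},{"dx":0.003,"dy":0.0174,"dz":0,"wx":0,"wy":0,"wz":0,"grip":1},{"dx":0,"dy":0,"dz":0,"wx":0,"wy":0,"wz":0,"grip":1},{"dx":0,"dy":0,"dz":0,"wx":0,"wy":0,"wz":0,"grip":1}]'
```

```text
time_s: 5.05
ee_pos: [573.7, 57.1, 43.6]
ee_rot: [-179.9, -16.0, 80.8]
force: [0.6, 0.8, -0.1]
gripper_width: 17.6
time_s: 5.55
ee_pos: [583.0, 109.3, 43.8]
ee_rot: [-180.0, -16.0, 80.8]
force: [0.3, 0.8, -0.5]
gripper_width: 17.5
```

```bash
python3 -m jog '[{"dx":0,"dy":0,"dz":-0.002,"wx":0,"wy":0,"wz":0,"grip":1},{"dx":0,"dy":0,"dz":-0.001,"wx":0,"wy":0,"wz":0,"grip":1},{"dx":0,"dy":0,"dz":0,"wx":0,"wy":0,"wz":0,"grip":1},{"dx":0,"dy":0,"dz":0,"wx":0,"wy":0,"wz":0,"grip":1}]';python3 -m jog '[{"dx":0,"dy":0,"dz":-0.0005,"wx":0,"wy":0,"wz":0,"grip":1},{"dx":0,"dy":0,"dz":0,"wx":0,"wy":0,"wz":0,"grip":1}]'
python3 - <<'E'
from h import *
W=env.grab_frame("wrist")[...,::-1];a=env.grab_frame("scene")[...,::-1]
A=cv2.resize(a[170:300,330:440],None,fx=3.7,fy=3.7,interpolation=cv2.INTER_CUBIC)
cv2.imwrite("pics/p1.png",np.hstack([W[:480,130:510],A[:480]]))
E
```

```text
time_s: 5.95
ee_pos: [583.2, 110.0, 40.9]
ee_rot: [-180.0, -16.0, 80.8]
force: [1.0, 0.7, -1.6]
gripper_width: 17.2
time_s: 6.15
ee_pos: [583.2, 110.3, 40.5]
ee_rot: [-180.0, -16.0, 80.8]
force: [-0.5, -0.5, 0.5]
gripper_width: 17.2
```

View pics/p1.png

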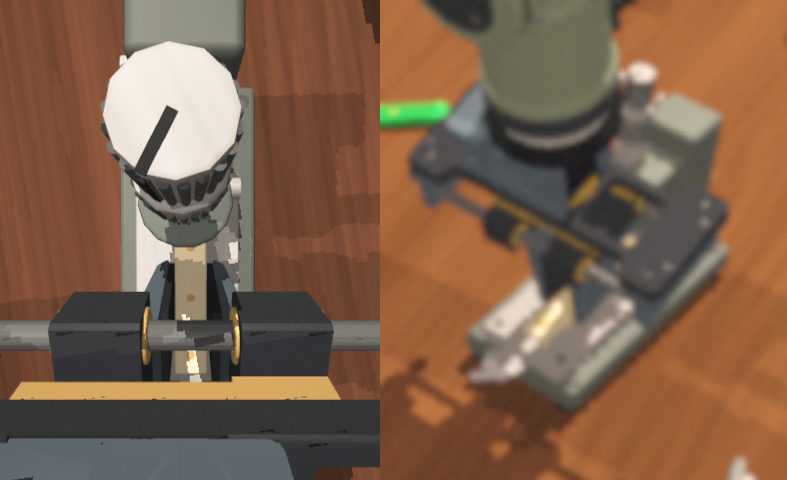

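The wrist half shows the knob top close up, centred near full-frame (303,107) with its dark line, and the key below along column ~320. Now I turn that into an axis position.

```bash
python3 - <<'E'
from h import *
c=env.get_calibration("wrist");I=cv2.imread("pics/p1.png")[:, :380]
g=((I.min(2)>195)).astype(np.uint8);g[220:]=0
n,l,st,ce=cv2.connectedComponentsWithStats(g);i=1+st[1:,4].argmax();print(st[i],ce[i])
cnt=cv2.findContours((l==i).astype(np.uint8),0,1)[0];cnt=max(cnt,key=len);hull=cv2.convexHull(cnt)
e=cv2.fitEllipse(hull);print(e)
ctr=np.array(e[0])+[130,0]
for z in(187,189,191,193):
    P=plane(c,ctr,z);L=plane(c,ctr-[e[1][0]/2,0],z);R=plane(c,ctr+[e[1][0]/2,0],z);print(z,P,"diam",np.linalg.norm(L-R))
    a=np.radians(80.85);d=P[:2]-np.array([589.5,153.7]);print("  stand xy",d@[np.cos(a),np.sin(a)],d@[-np.sin(a),np.cos(a)])
print(-c["R"].T@c["t"])
E
```

```text
[  103    42   137   137 13276] [172.37443507 107.53713468]
((170.68824768066406, 108.84583282470703), (134.5535430908203, 139.103515625), 143.3483123779297)
187 [588.46425772 155.77560071 187.        ] diam 16.338785610501024
  stand xy 1.8844861291064663 1.3526242669386723
189 [588.45510141 154.98708225 189.        ] diam 15.52548619929099
  stand xy 1.104545212507267 1.236274102326697
191 [588.44594511 154.1985638  191.        ] diam 14.712186788080832
  stand xy 0.32460429590808587 1.1199239377146097
193 [588.4367888  153.41004534 193.        ] diam 13.898887376870686
  stand xy -0.4553366206910953 1.0035737731025225
[588.28031206 139.9346523  227.17901743]
```

```bash
python3 -m jog '[{"dx":-0.0016,"dy":0,"dz":-0.0003,"wx":0,"wy":0,"wz":0,"grip":1},{"dx":0,"dy":0,"dz":0,"wx":0,"wy":0,"wz":0,"grip":1},{"dx":0,"dy":0,"dz":0,"wx":0,"wy":0,"wz":0,"grip":1}]';python3 -m jog '[{"dx":0,"dy":0,"dz":-0.0005,"wx":0,"wy":0,"wz":0,"grip":1},{"dx":0,"dy":0,"dz":0,"wx":0,"wy":0,"wz":0,"grip":1},{"dx":0,"dy":0,"dz":0,"wx":0,"wy":0,"wz":0,"grip":1}]';python3 -m jog '[{"dx":0,"dy":0,"dz":-0.0005,"wx":0,"wy":0,"wz":0,"grip":1},{"dx":0,"dy":0,"dz":0,"wx":0,"wy":0,"wz":0,"grip":1},{"dx":0,"dy":0,"dz":0,"wx":0,"wy":0,"wz":0,"grip":1}]'
```

```text
time_s: 6.55
ee_pos: [581.5, 110.4, 40.2]
ee_rot: [-180.0, -16.0, 80.8]
force: [-0.7, -0.4, -0.0]
gripper_width: 17.3
time_s: 6.85
ee_pos: [581.6, 110.4, 40.2]
ee_rot: [180.0, -16.1, 80.8]
force: [-2.0, -1.2, 6.1]
gripper_width: 17.5
time_s: 7.15
ee_pos: [581.5, 110.4, 40.1]
ee_rot: [180.0, -16.1, 80.8]
force: [-3.3, -1.8, 8.7]
gripper_width: 17.6
```

```bash
python3 -m jog '[{"dx":0,"dy":0,"dz":0.0008,"wx":0,"wy":0,"wz":0,"grip":1},{"dx":0,"dy":0,"dz":0,"wx":0,"wy":0,"wz":0,"grip":0.5},{"dx":0,"dy":0,"dz":0,"wx":0,"wy":0,"wz":0,"grip":0.1},{"dx":0,"dy":0,"dz":0,"wx":0,"wy":0,"wz":0,"grip":0.1},{"dx":0,"dy":0,"dz":0,"wx":0,"wy":0,"wz":0,"grip":0.1},{"dx":-0.0008,"dy":-0.0048,"dz":0.0165,"wx":0,"wy":0,"wz":0,"grip":0.1},{"dx":-0.0027,"dy":-0.0165,"dz":0.04,"wx":0,"wy":0,"wz":0,"grip":0.1},{"dx":-0.0027,"dy":-0.0165,"dz":0.04,"wx":0,"wy":0,"wz":0,"grip":0.1},{"dx":0,"dy":0,"dz":0,"wx":0,"wy":0,"wz":0,"grip":0.1},{"dx":0,"dy":0,"dz":0,"wx":0,"wy":0,"wz":0,"grip":0.1}]'
python3 - <<'E'
from h import *
c=env.get_calibration("wrist");np.savez("p2.npz",**{k:np.array(v) for k,v in c.items()});W=env.grab_frame("wrist")[...,::-1];cv2.imwrite("pics/p2.png",W)
print(env.state()["ee_pos"])
for k,X in dict(axis34=(588.45,154.8,42),top=(588.45,154.8,188)).items():print(k,proj(c,X))
E
```

```text
time_s: 8.15
ee_pos: [575.8, 72.2, 137.2]
ee_rot: [179.9, -16.1, 80.8]
force: [-0.3, -0.0, -0.8]
gripper_width: 40.9
[574.90235569  72.58297693 135.9452737 ]
axis34 [318.52536479 175.10047491]
top [317.71687727 107.52796572]
```

View pics/p2.png

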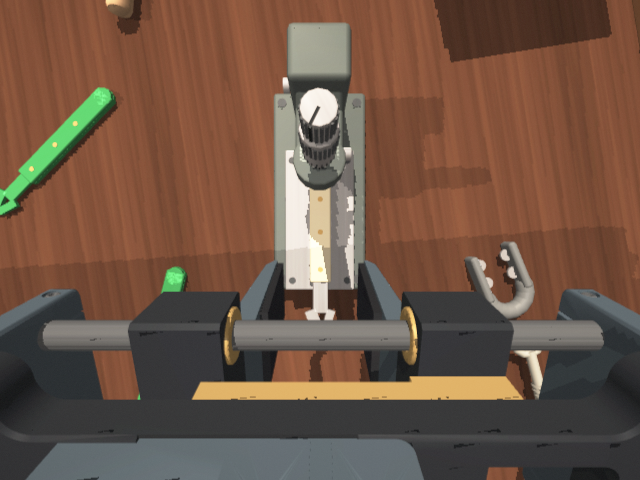

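The key lies flat along the anvil with its handle centred at column ~320, against the axis at 318.5. The knob top is at (319,107), as predicted. Next I untilt, go above the knob, and wind joint 6 back to get a full clockwise sweep.

```bash
python3 -m jog '[{"dx":0,"dy":0,"dz":0.03,"wx":0,"wy":0,"wz":0,"grip":0.1},{"dx":0,"dy":0,"dz":0.03,"wx":-0.139,"wy":0.0225,"wz":0,"grip":0.1},{"dx":0,"dy":0,"dz":0.02,"wx":-0.139,"wy":0.0225,"wz":0,"grip":0.1},{"dx":0.002,"dy":0.0117,"dz":0,"wx":0,"wy":0,"wz":0.14,"grip":0.1},{"dx":0.002,"dy":0.0117,"dz":0,"wx":0,"wy":0,"wz":0.14,"grip":0.1},{"dx":0.002,"dy":0.0117,"dz":0,"wx":0,"wy":0,"wz":0.14,"grip":0.1},{"dx":0.002,"dy":0.0117,"dz":0,"wx":0,"wy":0,"wz":0.14,"grip":0.1},{"dx":0.002,"dy":0.0117,"dz":0,"wx":0,"wy":0,"wz":0.14,"grip":0.1},{"dx":0.002,"dy":0.0117,"dz":0,"wx":0,"wy":0,"wz":0.14,"grip":0.1},{"dx":0.002,"dy":0.0117,"dz":0,"wx":0,"wy":0,"wz":0.14,"grip":0.1}]'
python3 -m jog '[{"dx":0,"dy":0,"dz":0,"wx":0,"wy":0,"wz":0.14,"grip":0.1},{"dx":0,"dy":0,"dz":0,"wx":0,"wy":0,"wz":0.14,"grip":0.1},{"dx":0,"dy":0,"dz":0,"wx":0,"wy":0,"wz":0.14,"grip":0.1},{"dx":0,"dy":0,"dz":0,"wx":0,"wy":0,"wz":0.14,"grip":0.1},{"dx":0,"dy":0,"dz":0,"wx":0,"wy":0,"wz":0.14,"grip":0.1},{"dx":0,"dy":0,"dz":0,"wx":0,"wy":0,"wz":0.14,"grip":0.1},{"dx":0,"dy":0,"dz":0,"wx":0,"wy":0,"wz":0.14,"grip":0.1},{"dx":0,"dy":0,"dz":0,"wx":0,"wy":0,"wz":0.14,"grip":0.1},{"dx":0,"dy":0,"dz":0,"wx":0,"wy":0,"wz":0.14,"grip":0.1},{"dx":0,"dy":0,"dz":0,"wx":0,"wy":0,"wz":0.14,"grip":0.1}]'
python3 -m jog '[{"dx":0,"dy":0,"dz":0,"wx":0,"wy":0,"wz":0.14,"grip":0.1},{"dx":0,"dy":0,"dz":0,"wx":0,"wy":0,"wz":0.14,"grip":0.1},{"dx":0,"dy":0,"dz":0,"wx":0,"wy":0,"wz":0,"grip":0.1},{"dx":0,"dy":0,"dz":0,"wx":0,"wy":0,"wz":0,"grip":0.1}]'
python3 - <<'E'
from h import *
s=env.state();print(s["qpos"].round(1),s["ee_pos"],s["ee_rot"],s["torque"],s["effort"])
c=env.get_calibration("wrist");np.savez("p3.npz",**{k:np.array(v) for k,v in c.items()});W=env.grab_frame("wrist")[...,::-1];cv2.imwrite("pics/p3.png",W)
print(proj(c,(588.8,154.8,188)),proj(c,(588.8,154.8,191)))
E
```

```text
time_s: 9.2
ee_pos: [588.5, 155.4, 214.0]
ee_rot: [-179.8, -0.1, 137.4]
force: [0.1, -0.1, -0.1]
gripper_width: 41.2
time_s: 10.2
ee_pos: [588.4, 155.0, 214.0]
ee_rot: [179.9, -0.1, -142.4]
force: [0.2, 0.3, 0.5]
gripper_width: 41.0
time_s: 10.6
ee_pos: [588.8, 154.8, 214.9]
ee_rot: [179.9, -0.0, -126.9]
force: [0.3, -0.4, -0.4]
gripper_width: 41.2
[ 1.360e+01  2.140e+01  8.480e+01  1.000e-01  7.390e+01 -1.295e+02] [588.80457763 154.77354879 214.91440647] [ 1.79897176e+02 -3.10871306e-02 -1.26906170e+02] [ 0.16483467 -0.0636964  -0.01453564] [ 9.92189278e-03 -4.43673742e+01 -2.34596962e+01 -6.89096865e-02
  4.15150740e-02 -3.31145106e-02]
[320.20663709 269.48583766] [320.20903927 271.2294955 ]
```

View pics/p3.png

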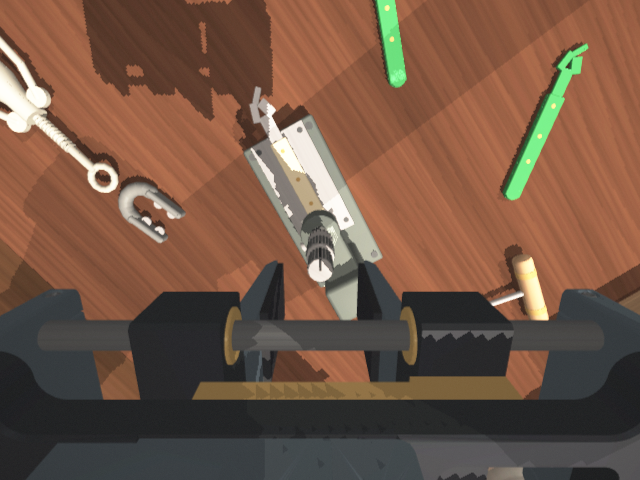

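The knob top is at (320,270), as predicted, centred between the fingers. Descend to z≈172 and grip lightly.

```bash
cat > st.py <<'E'
from workcell import env
import numpy as np
s=env.state();np.set_printoptions(precision=4,suppress=True)
print("q6",s["qpos"][5],"rot",s["ee_rot"],"T",s["torque"],"eff6",s["effort"][5],"F",s["force"])
E
python3 -m jog '[{"dx":0,"dy":0,"dz":-0.02,"wx":0,"wy":0,"wz":0,"grip":0.1},{"dx":0,"dy":0,"dz":-0.015,"wx":0,"wy":0,"wz":0,"grip":0.1},{"dx":0,"dy":0,"dz":-0.008,"wx":0,"wy":0,"wz":0,"grip":0.1},{"dx":0,"dy":0,"dz":0,"wx":0,"wy":0,"wz":0,"grip":0.1},{"dx":0,"dy":0,"dz":0,"wx":0,"wy":0,"wz":0,"grip":0.1}]' 12;python3 st.py
python3 -m jog '[{"dx":0,"dy":0,"dz":0,"wx":0,"wy":0,"wz":0,"grip":0.5},{"dx":0,"dy":0,"dz":0,"wx":0,"wy":0,"wz":0,"grip":1},{"dx":0,"dy":0,"dz":0,"wx":0,"wy":0,"wz":0,"grip":1},{"dx":0,"dy":0,"dz":0,"wx":0,"wy":0,"wz":0,"grip":1},{"dx":0,"dy":0,"dz":0,"wx":0,"wy":0,"wz":0,"grip":1}]' 12;python3 st.py
```

```text
time_s: 11.15
ee_pos: [589.7, 154.6, 173.8]
ee_rot: [-180.0, 0.1, -126.8]
force: [0.7, -0.4, 0.8]
gripper_width: 40.8
q6 -129.63921549727272 rot [-179.9727    0.115  -126.7998] T [ 0.1815 -0.0969  0.0494] eff6 0.005720780754927546 F [ 0.6845 -0.3834  0.804 ]
time_s: 11.65
ee_pos: [589.3, 154.7, 173.9]
ee_rot: [180.0, 0.1, -126.8]
force: [-1.4, 1.3, 2.0]
gripper_width: 15.5
q6 -129.66281701331832 rot [ 179.9918    0.1186 -126.7837] T [0.2865 0.1039 0.0453] eff6 -0.004672635113820434 F [-1.4238  1.3322  2.0384]
```

```bash
python3 -m jog '[{"dx":0,"dy":0,"dz":-0.00016,"wx":0,"wy":0,"wz":-0.1,"grip":1},{"dx":0,"dy":0,"dz":-0.00016,"wx":0,"wy":0,"wz":-0.1,"grip":1},{"dx":0,"dy":0,"dz":-0.00016,"wx":0,"wy":0,"wz":-0.1,"grip":1}]';python3 st.py;python3 -m jog '[{"dx":0,"dy":0,"dz":-0.00016,"wx":0,"wy":0,"wz":-0.1,"grip":1},{"dx":0,"dy":0,"dz":-0.00016,"wx":0,"wy":0,"wz":-0.1,"grip":1}]';python3 st.py;python3 -m jog '[{"dx":0,"dy":0,"dz":-0.00016,"wx":0,"wy":0,"wz":-0.1,"grip":1},{"dx":0,"dy":0,"dz":-0.00016,"wx":0,"wy":0,"wz":-0.1,"grip":1}]';python3 st.py
python3 - <<'E'
from h import *
cv2.imwrite("pics/p4.png",env.grab_frame("wrist")[...,::-1][180:400,220:420])
E
```

```text
time_s: 11.95
ee_pos: [589.6, 154.5, 173.4]
ee_rot: [-180.0, 0.1, -144.2]
force: [0.0, 0.8, 2.3]
gripper_width: 15.2
q6 -112.22274132177965 rot [-179.9656    0.1212 -144.1899] T [ 0.0747  0.0333 -0.0026] eff6 -0.78749880194664 F [0.0323 0.7932 2.3274]
time_s: 12.15
ee_pos: [589.7, 154.2, 173.1]
ee_rot: [-179.9, 0.1, -155.6]
force: [0.4, -0.7, 1.6]
gripper_width: 15.4
q6 -100.74857286324684 rot [-179.941     0.1305 -155.6456] T [-0.0191 -0.1016 -0.0229] eff6 -0.7857140153646469 F [ 0.3925 -0.7257  1.6456]
time_s: 12.35
ee_pos: [589.9, 154.0, 172.8]
ee_rot: [-179.9, 0.1, -167.1]
force: [0.6, -1.3, 2.9]
gripper_width: 15.5
q6 -89.2731949826566 rot [-179.9196    0.1485 -167.1003] T [-0.1177 -0.1254 -0.0026] eff6 -0.784386545419693 F [ 0.6453 -1.2924  2.8891]
```

```bash
python3 -m jog '[{"dx":0,"dy":0,"dz":0,"wx":0,"wy":0,"wz":-0.1,"grip":1},{"dx":0,"dy":0,"dz":-0.00016,"wx":0,"wy":0,"wz":-0.1,"grip":1}]';python3 st.py;python3 -m jog '[{"dx":0,"dy":0,"dz":-0.00016,"wx":0,"wy":0,"wz":-0.1,"grip":1},{"dx":0,"dy":0,"dz":-0.00016,"wx":0,"wy":0,"wz":-0.1,"grip":1}]';python3 st.py;python3 -m jog '[{"dx":0,"dy":0,"dz":0,"wx":0,"wy":0,"wz":-0.1,"grip":1},{"dx":0,"dy":0,"dz":-0.00016,"wx":0,"wy":0,"wz":-0.1,"grip":1}]';python3 st.py
python3 - <<'E'
from h import *
a=cv2.imread("pics/p4.png");b=env.grab_frame("wrist")[...,::-1][180:400,220:420];cv2.imwrite("pics/p5.png",b)
f=lambda x:cv2.resize(x[40:160,50:150],None,fx=4,fy=4,interpolation=cv2.INTER_CUBIC)
cv2.imwrite("pics/p45.png",np.hstack([f(a),f(b)]))
E
```

```text
time_s: 12.6
ee_pos: [589.9, 153.7, 172.5]
ee_rot: [-179.9, 0.2, -178.5]
force: [0.5, -1.8, 2.9]
gripper_width: 15.6
q6 -77.90529780218809 rot [-179.9062    0.1555 -178.4527] T [-0.3349 -0.1701  0.0222] eff6 -0.7942025363445282 F [ 0.4834 -1.7996  2.9129]
time_s: 12.8
ee_pos: [589.8, 153.4, 172.2]
ee_rot: [-179.9, 0.2, 170.1]
force: [0.4, -2.4, 1.4]
gripper_width: 15.9
q6 -66.4270380409323 rot [-179.8899    0.1666  170.0863] T [-0.4688 -0.1739  0.0194] eff6 -0.7814442738890648 F [ 0.449  -2.4278  1.4123]
time_s: 13.0
ee_pos: [589.7, 153.2, 171.8]
ee_rot: [-179.9, 0.2, 158.6]
force: [0.7, -3.3, 1.8]
gripper_width: 15.3
q6 -54.95705931799483 rot [-179.8731    0.1787  158.6323] T [-0.5254 -0.1666  0.0264] eff6 -0.7801095396280289 F [ 0.7423 -3.2508  1.8341]
```

View pics/p45.png

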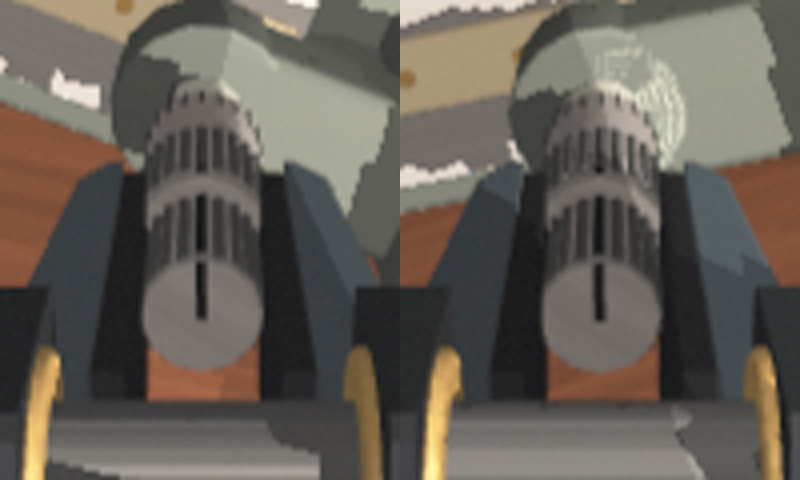

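Both crops show the dark lines on knob and thimble in line and fixed relative to the fingers: column ~200, crop 1, and ~600, crop 2. So the knob is turning with the hand and there is no slip yet. I'll track the two line columns numerically.

```bash
cat > ln.py <<'E'
from h import *
def line(I,r0,r1):
    g=I[r0:r1,88:113].mean((0,2)); w=np.clip(np.percentile(g,50)-g,0,None); k=g.argmin(); s=slice(max(k-2,0),k+3)
    return 88+(w[s]*np.arange(25)[s]).sum()/w[s].sum(), g.min()
def rep(I): print("knobtop %.2f(%.0f) knobside %.2f(%.0f) thimble %.2f(%.0f)"%(line(I,108,118)+line(I,92,102)+line(I,73,82)))
if __name__=="__main__":
    I=env.grab_frame("wrist")[...,::-1][180:400,220:420];cv2.imwrite("pics/l%.2f.png"%env.state()["time_s"],I);rep(I)
    s=env.state();print("q6 %.1f eff6 %.4f"%(s["qpos"][5],s["effort"][5]),s["force"].round(1))
E
python3 -c "
from ln import *
rep(cv2.imread('pics/p4.png'));rep(cv2.imread('pics/p5.png'))"
python3 -m jog '[{"dx":0,"dy":-0.0004,"dz":-0.00016,"wx":0,"wy":0,"wz":-0.1,"grip":1},{"dx":0,"dy":-0.0004,"dz":-0.00016,"wx":0,"wy":0,"wz":-0.1,"grip":1}]';python3 ln.py
python3 -m jog '[{"dx":0,"dy":0,"dz":-0.00016,"wx":0,"wy":0,"wz":-0.1,"grip":1},{"dx":0,"dy":0,"dz":-0.00016,"wx":0,"wy":0,"wz":-0.1,"grip":1}]';python3 ln.py
```

```text
knobtop 99.81(30) knobside 99.70(26) thimble 99.78(51)
knobtop 99.26(24) knobside 99.18(22) thimble 99.28(49)
time_s: 13.25
ee_pos: [589.6, 152.7, 171.5]
ee_rot: [-179.9, 0.2, 147.2]
force: [-0.4, -2.9, 2.5]
gripper_width: 15.4
knobtop 99.58(24) knobside 99.55(22) thimble 99.00(55)
q6 -43.5 eff6 0.2724 [ 0.9 -1.8  1.3]
time_s: 13.5
ee_pos: [589.4, 152.6, 171.2]
ee_rot: [-179.9, 0.2, 135.9]
force: [-0.8, -5.3, 0.6]
gripper_width: 15.0
knobtop 99.50(26) knobside 99.30(30) thimble 90.70(65)
q6 -32.1 eff6 0.2821 [-0.3 -3.9  1.6]
```

```bash
ls pics/l*; python3 - <<'E'
from h import *
import glob
for f in ["pics/p4.png","pics/p5.png"]+sorted(glob.glob("pics/l*.png")):
    I=cv2.imread(f).mean(2)
    print(f)
    for r in((72,75),(75,78),(78,81)): print(I[r[0]:r[1],86:115].mean(0).astype(int))
E
```

```text
pics/l13.30.png
pics/l13.55.png
pics/p4.png
[ 62  62  97  96  94  88  75  77  89  67  59  68  92  57  54  63  94  59
  58  69  94  72  84 118 155 169 173 150 107]
[ 67  90  82  64  69  72  55  65  91  58  55  67  92  50  52  60  95  63
  55  66  93  58  61  81  86  91 145 173 152]
[ 71  63  62  57  65  63  57  70  89  56  57  73  93  49  52  61  95  64
  56  63  87  63  56  63  72  58  75 101 112]
pics/p5.png
[ 55  69  88  90  88  81  79  90  83  63  80  90  94  55  82 100 111  82
 109 142 154 131 151 173 177 178 169 123 156]
[ 63  85  71  67  73  60  71  79  75  57  79  89  85  51  78 100 106  62
  98 133 134  75 107 143  98 128 165 164 145]
[ 57  64  53  56  69  56  73  72  68  61  79  74  75  45  56  78  93  55
  77 122 148  73 101 126  82  92 108 103 118]
pics/l13.30.png
[ 54  60  87  87  85  80  81  91  84  63  81 102 116  63  90 112 156  82
 109 136 155 130 145 171 173 172 164 125 136]
[ 61  79  77  75  72  62  72  83  76  57  82 103 115  54  82 111 157  69
  93 125 157  75 102 129 113 123 154 155 126]
[ 55  63  58  73  66  59  73  68  78  58  77 100 101  55  81 101 134  70
  90 121 162  73  98 118  90  96 120 106 119]
pics/l13.55.png
[ 54  66  85  87  88  84  86  96 104  80 104 126 131  81 102 128 131  98
 112 141 156 136 152 165 167 164 150 104 112]
[ 59  82  74  78  68  61  78  85  91  67  91 118 127  72  97 121 132  77
 100 128 132  85 106 141 112 126 151 149 125]
[ 64  68  62  79  67  59  77  94  84  71  88 100 114  73  98 121 131  75
  97 121 148  82 101 123  89  96 110 111 114]
```

```bash
python3 -m jog '[{"dx":0,"dy":-0.0003,"dz":-0.00016,"wx":0,"wy":0,"wz":-0.1,"grip":1},{"dx":0,"dy":-0.0003,"dz":0,"wx":0,"wy":0,"wz":-0.1,"grip":1}]';python3 ln.py
python3 - <<'E'
from h import *
import glob
F=sorted(glob.glob("pics/l*.png"))
f=lambda x:cv2.resize(cv2.imread(x)[60:125,82:118],None,fx=7,fy=7,interpolation=cv2.INTER_CUBIC)
cv2.imwrite("pics/v12.png",np.hstack([f(x) for x in F]));I=cv2.imread(F[-1]).mean(2)
for r in((72,75),(75,78),(78,81)): print(I[r[0]:r[1],86:115].mean(0).astype(int))
E
```

```text
time_s: 13.75
ee_pos: [589.2, 152.3, 170.9]
ee_rot: [-179.9, 0.1, 124.4]
force: [-0.3, -2.7, 1.2]
gripper_width: 15.3
knobtop 99.64(41) knobside 99.44(32) thimble 99.30(74)
q6 -20.7 eff6 0.2860 [-0.2 -4.1  3.1]
[ 54  59  84  87  97 102 106 129 142  96 105 131 153  79  97 117 158 100
 108 132 152 133 142 160 161 157 145 115 132]
[ 57  78  82  83  78  70  82 102 124  82  95 112 132  79  92 115 161  79
  94 116 145  85  98 118 113 115 139 142 117]
[ 64  79  64  83  82  65  86 103 104  85  98 123 130  74  93 116 162  78
  93 119 155  80  99 117  99  94 105 108 107]
```

View pics/v12.png

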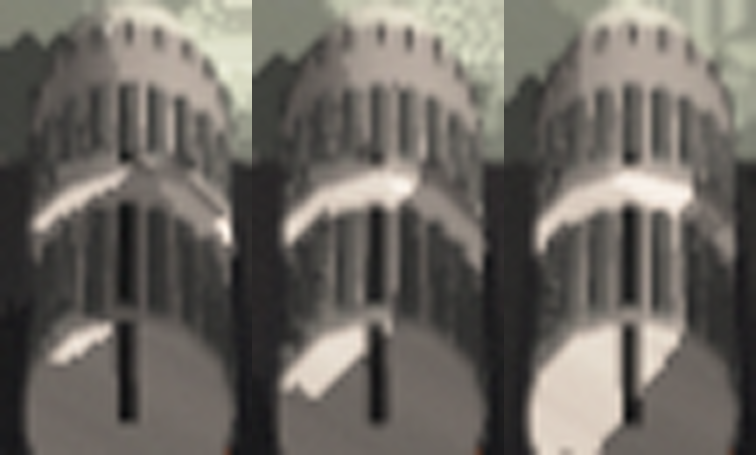

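The three crops show the thimble line still in line with the knob line (columns ~128, 378 and 630). It extends lower than the grooves, to image row ~82. So there is no slip at 1.9 rad, and I'll use rows 81–83 as the detector.

```bash
cat > ln2.py <<'E'
from h import *
import glob,sys
def show(f):
    I=cv2.imread(f).mean(2); print(f[-9:-4],*["%d:"%r+" ".join("%d"%v for v in I[r,90:111]) for r in(81,82,83)],sep="\n")
if len(sys.argv)>1:
    for f in sys.argv[1:]: show(f)
else:
    I=env.grab_frame("wrist")[...,::-1][180:400,220:420];s=env.state();f="pics/l%.2f.png"%s["time_s"];cv2.imwrite(f,I);show(f)
    print("q6 %.1f eff6 %.4f Tz %.3f"%(s["qpos"][5],s["effort"][5],s["torque"][2]),s["force"].round(1))
E
python3 ln2.py pics/p5.png pics/l*.png
python3 -m jog '[{"dx":0,"dy":-0.0003,"dz":-0.00016,"wx":0,"wy":0,"wz":-0.1,"grip":1},{"dx":0,"dy":-0.0003,"dz":-0.00016,"wx":0,"wy":0,"wz":-0.1,"grip":1}]'|tail -3;python3 ln2.py
```

```text
cs/p5
81:71 56 77 79 66 75 89 78 62 42 49 69 76 51 59 103 161 69 99 131 91
82:71 57 79 78 66 78 88 81 64 22 37 75 85 65 63 89 139 70 92 126 103
83:80 88 79 80 79 77 84 89 83 66 70 86 92 83 80 88 109 83 82 112 114
13.30
81:69 57 75 70 73 76 92 96 109 47 68 86 116 86 104 114 137 70 86 114 108
82:64 58 81 84 85 101 112 118 120 35 43 85 128 134 128 116 102 73 71 98 114
83:81 90 96 105 106 116 122 128 128 100 101 83 103 136 127 115 103 82 71 75 113
13.55
81:66 66 76 98 84 82 87 73 76 68 88 127 134 87 103 128 160 80 101 123 94
82:69 66 71 85 93 101 98 81 83 50 75 138 152 120 120 129 136 73 89 117 99
83:81 88 94 98 111 121 120 113 111 91 112 160 172 156 149 133 95 69 76 102 108
13.80
81:81 69 89 104 92 94 101 127 133 66 81 111 162 88 100 112 153 73 93 107 110
82:74 73 91 108 91 108 118 142 143 49 59 111 166 119 121 124 153 85 94 105 106
83:77 84 100 118 118 125 139 163 160 103 110 146 173 157 153 149 161 122 113 106 105
ee_rot: [-179.9, 0.1, 113.0]
force: [-0.5, -2.9, 1.0]
gripper_width: 15.7
14.05
81:101 88 98 122 119 87 96 119 134 68 78 108 157 90 99 109 151 81 93 102 109
82:90 84 99 126 108 102 110 132 138 50 60 110 165 122 121 124 151 86 97 103 106
83:97 87 107 132 123 129 138 150 150 106 128 147 170 154 151 149 158 127 116 107 105
q6 -9.3 eff6 0.2884 Tz -0.008 [-1.9 -2.5  2.7]
```

The detector works: row 82 has a clear minimum at column 99. Still in line at 2.1 rad, so I continue.

```bash
python3 -m jog '[{"dx":0,"dy":-0.0003,"dz":-0.00016,"wx":0,"wy":0,"wz":-0.1,"grip":1},{"dx":0,"dy":-0.0003,"dz":-0.00016,"wx":0,"wy":0,"wz":-0.1,"grip":1}]'|tail -3;python3 ln2.py|sed -n '3p;5p'
```

```text
ee_rot: [-179.9, 0.1, 101.6]
force: [-1.4, -1.7, 2.4]
gripper_width: 15.6
82:109 87 96 119 109 106 119 135 142 35 51 110 158 115 110 115 151 86 92 100 107
q6 2.0 eff6 0.2908 Tz 0.004 [-1.6 -1.3  2.5]
```

```bash
python3 -m jog '[{"dx":0,"dy":0,"dz":-0.00016,"wx":0,"wy":0,"wz":-0.1,"grip":1},{"dx":0,"dy":0,"dz":-0.00016,"wx":0,"wy":0,"wz":-0.1,"grip":1}]'|tail -3;python3 ln2.py|sed -n '3p;5p'
```

```text
ee_rot: [-179.9, 0.1, 90.2]
force: [-2.9, -2.8, 2.7]
gripper_width: 15.1
82:119 92 99 141 123 112 112 134 139 46 71 131 144 107 107 121 145 84 91 98 99
q6 13.5 eff6 0.2956 Tz 0.021 [-2.5 -2.6  2.4]
```

```bash
python3 -m jog '[{"dx":-0.0002,"dy":-0.0002,"dz":-0.00006,"wx":0,"wy":0,"wz":-0.1,"grip":1},{"dx":-0.0002,"dy":-0.0002,"dz":-0.00016,"wx":0,"wy":0,"wz":-0.1,"grip":1}]'|tail -3;python3 ln2.py|sed -n '3p;5p'
```

```text
ee_rot: [-179.9, 0.1, 78.7]
force: [-2.8, -0.7, 2.1]
gripper_width: 15.5
82:124 91 98 139 125 116 118 136 145 47 64 118 153 111 110 108 138 87 87 89 103
q6 24.9 eff6 0.2965 Tz 0.012 [-2.9 -1.4  2.3]
```

```bash
python3 -m jog '[{"dx":-0.0002,"dy":-0.0002,"dz":-0.00012,"wx":0,"wy":0,"wz":-0.1,"grip":1},{"dx":-0.0002,"dy":-0.0002,"dz":-0.00012,"wx":0,"wy":0,"wz":-0.1,"grip":1}]'|tail -3;python3 ln2.py|sed -n '3p;5p'
```

```text
ee_rot: [-179.9, 0.1, 67.3]
force: [-2.7, 0.0, 2.8]
gripper_width: 15.2
82:124 88 94 134 128 108 119 133 144 36 58 119 149 119 109 104 129 89 86 79 100
q6 36.3 eff6 0.2985 Tz -0.012 [-3.4 -0.6  2.1]
```

```bash
python3 -m jog '[{"dx":-0.0002,"dy":0,"dz":-0.00016,"wx":0,"wy":0,"wz":-0.1,"grip":1},{"dx":-0.0002,"dy":0,"dz":-0.00016,"wx":0,"wy":0,"wz":-0.1,"grip":1}]'|tail -3;python3 ln2.py|sed -n '3p;5p'
```

```text
ee_rot: [-179.9, 0.1, 55.8]
force: [-3.1, 0.3, 2.4]
gripper_width: 15.5
82:123 88 89 134 122 107 117 137 112 47 69 121 131 112 109 109 123 91 82 76 81
q6 47.7 eff6 0.3122 Tz 0.016 [-3.5  0.2  1.5]
```

```bash
python3 -m jog '[{"dx":-0.0002,"dy":0,"dz":-0.00016,"wx":0,"wy":0,"wz":-0.1,"grip":1},{"dx":-0.0002,"dy":0,"dz":-0.00016,"wx":0,"wy":0,"wz":-0.1,"grip":1}]'|tail -3;python3 ln2.py|sed -n '3p;5p'
```

```text
ee_rot: [-179.9, 0.1, 44.4]
force: [-3.5, 0.9, 3.7]
gripper_width: 15.4
82:82 81 110 99 96 109 143 43 52 91 141 119 119 109 101 93 94 84 92 87 73
q6 59.1 eff6 0.3222 Tz 0.056 [-4.2  0.6  2.7]
```

```bash
python3 -m jog '[{"dx":-0.0002,"dy":0,"dz":-0.00016,"wx":0,"wy":0,"wz":-0.1,"grip":1},{"dx":-0.0002,"dy":0,"dz":-0.00016,"wx":0,"wy":0,"wz":-0.1,"grip":1}]'|tail -3;python3 ln2.py|sed -n '3p;5p'
```

```text
ee_rot: [-179.9, 0.0, 32.9]
force: [-3.8, 1.7, 4.9]
gripper_width: 15.4
82:116 76 82 132 41 43 58 102 124 120 112 111 105 106 96 97 98 81 63 82 84
q6 70.6 eff6 0.3260 Tz 0.067 [-5.1  1.   4.1]
```

The thimble line moved from column 99 to 97 and then ~95, and eff6 and Tz rose with it: the ratchet has slipped about 0.3 rad. I stop turning here, check the knob line, then release straight up.

```bash
python3 - <<'E'
from ln import *
import glob
for f in sorted(glob.glob("pics/l1*.png"))[-3:]: print(f);rep(cv2.imread(f))
E
python3 -m jog '[{"dx":0,"dy":0,"dz":0,"wx":0,"wy":0,"wz":0,"grip":0.5},{"dx":0,"dy":0,"dz":0,"wx":0,"wy":0,"wz":0,"grip":0.1},{"dx":0,"dy":0,"dz":0,"wx":0,"wy":0,"wz":0,"grip":0.1},{"dx":0,"dy":0,"dz":0,"wx":0,"wy":0,"wz":0,"grip":0.1},{"dx":0,"dy":0,"dz":0.01,"wx":0,"wy":0,"wz":0,"grip":0.1},{"dx":0,"dy":0,"dz":0.02,"wx":0,"wy":0,"wz":0,"grip":0.1},{"dx":0,"dy":0,"dz":0.03,"wx":0,"wy":0,"wz":0,"grip":0.1},{"dx":0,"dy":0,"dz":0.04,"wx":0,"wy":0,"wz":0,"grip":0.1},{"dx":0,"dy":0,"dz":0,"wx":0,"wy":0,"wz":0,"grip":0.1},{"dx":0,"dy":0,"dz":0,"wx":0,"wy":0,"wz":0,"grip":0.1}]'
python3 - <<'E'
from h import *
s=env.state();c=env.get_calibration("wrist");I=env.grab_frame("wrist")[...,::-1];a=env.grab_frame("scene")[...,::-1];cv2.imwrite("pics/e_w.png",I);cv2.imwrite("pics/e_s.png",a)
print(s["force"],s["torque"])
# where is the cream handle in the wrist picture, at z=42
h=cv2.cvtColor(I,cv2.COLOR_BGR2HSV);m=((h[...,0]>12)&(h[...,0]<32)&(h[...,1]>40)&(h[...,1]<130)&(h[...,2]>110)).astype(np.uint8)
n,l,st,ce=cv2.connectedComponentsWithStats(m)
for i in range(1,n):
    if st[i,4]<250:continue
    ys,xs=np.nonzero(l==i);W=np.array([plane(c,(x,y),42)[:2] for x,y in zip(xs,ys)]);mu=W.mean(0);u=np.linalg.svd(W-mu,full_matrices=False)[2][0];u*=np.sign(u[1])
    d=np.array([588.8,154.5])-mu;print(st[i],mu,np.degrees(np.arctan2(u[1],u[0])),"axis lateral",d@[-u[1],u[0]],"along",d@u, ((W-mu)@u).min(),((W-mu)@u).max())
E
```

```text
pics/l15.30.png
knobtop 99.05(28) knobside 99.45(33) thimble 99.38(75)
pics/l15.55.png
knobtop 99.13(25) knobside 99.07(33) thimble 106.85(70)
pics/l15.80.png
knobtop 99.14(25) knobside 99.06(23) thimble 103.73(65)
time_s: 16.8
ee_pos: [588.0, 151.1, 270.2]
ee_rot: [179.9, -0.1, 32.7]
force: [0.2, 0.4, -0.6]
gripper_width: 41.0
[ 0.17520391  0.36618037 -0.5816972 ] [-0.04817216  0.03743978 -0.00162909]
[   0  138   45  134 1112] [432.45270239 482.23802874] 13.448497996442473 axis lateral -355.1131271914901 along 75.83772048337575 -136.59950876611154 33.27268461785964
[495 157 115  77 630] [753.39248938 -77.16155451] 91.24550350733966 axis lateral 159.51810808243016 along 235.18447353549135 -84.15296682058334 83.18580065340804
[  72  175   67   60 1224] [453.34450631 376.41712768] 77.03569334832149 axis lateral -181.78851337276362 along -185.87183415427697 -46.456407710531465 44.46064042912639
[332 213  45  45 523] [584.10188348 104.52969335] 85.6485390282563 axis lateral -0.893110059451958 along 50.18272810423368 -40.876761611683946 30.961520250960284
```

The knob line stayed at column 99 while only the thimble line lagged, so the ratchet slipped, not the fingers. The hand is clear and reads no load, and the handle lies within 1 mm of the axis. Handing in.

```bash
python3 -c "
from workcell import env
print(env.job_done(), env.state()['time_s'])"
```

```text
the job is handed in; nothing more can be done
the job is handed in; nothing more can be done
```

I laid the church key's tail flat on the anvil, let go, and closed the spindle on it with the ratchet knob until the ratchet slipped. It is left clamped, and the job was handed in at about 17 s of the 72 s allowed. The interface gives no verdict.

**Placing:** I put the spindle's axis about 60 mm along the key from its origin. The last image put it about 1 mm off mid-width, though part of the handle was hidden there.

**Slip:** The knob was turned about 3.5 rad in 0.1 rad rows. From 3.3 rad the thimble's line fell behind the knob's by 2 px, then about 4.5 px. The knob's own line stayed fixed to the fingers, and the turning effort rose with it. I judge the slip at about 0.3 rad, under the 0.785 rad limit, and stopped there.

**Clamp force:** I could not measure this directly. From the slip I estimate about 12–14 N. The hand also bore down on the knob with a few newtons (2–4 N on the wrist sensor) until I let go.

**End state:** The gripper is open and about 100 mm above the knob, with no load on the wrist.

**Where checks disagreed:**
- The knob's starting height came out as 188 mm from one view and 191 mm from another; the number of turns needed fitted 191 mm.
- My first thimble-line detector mistook grooves for the line, so I replaced it.
- I did not re-measure the other openers; the planned paths kept clear of them.

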